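Pack the meringues into the biscuit tin

ROBOT

A 7-joint arm with a two-finger parallel gripper is mounted at the origin on a cart in front of the work surface, level with it; the furniture and walls round the work are solid. World frame = base frame: x ahead of the robot, y to its left, z up, the work surface at z = 0. Lengths are in m, angles in rad, forces in N, time in s.
With the tool pointing down it reaches from about 0.425 to 0.825 m from the base axis. Payload 3.6 kg.
Tool frame: the origin (TCP) lies at the very end of the fingers, on their centre line; the grasp point (between the pads) lies 19 mm behind it (manip.pinch_z is the distance from the TCP to the grasp point, in m); z points along the fingers, y is the line along which they close (so a half turn about z gives the same grasp; the last joint's range is limited). The gripper opens to 93 mm and grips with 3 to 60 N. Pads are 15 mm wide; open, the fingers measure 128 mm over their backs; the gripper's body (75 mm by 188 mm) begins 65 mm behind the grasp point.
Start: joints at [1.175, 0.615, -0.013, 1.423, 0.008, 1.103, -0.04], TCP at [0.234, -0.606, 0.219] pointing down, gripper open.
Joint ranges: [-3.12, 3.12], [-0.3, 2.06], [-1.34, 1.32], [0.26, 2.42], [-1.36, 4.5], [0.01, 1.98], [-2.84, 2.84]. Speed limits (rad/s): [2.79, 2.79, 3.14, 3.14, 3.14, 3.14, 3.14].

INTERFACE

Orientations are given as a 3x3 rotation matrix whose columns are the frame's x, y, z axes.
In Python, from station import manip, vision gives the robot as it stands. The module is installed in compiled form; this text tells all that it offers.
- The arm moves only by the tool servo_tool, never from a script. Its arguments are lists of equal length, an entry for each row: "gripper": the finger opening in mm, from 0 to 93; "travel": the shift along the tool's x, y, z in mm, a list of three; "spin": the turn about the tool's z in rad. A call has exactly 5 rows; each row shifts and turns the commanded pose from where the row before left it, along the tool's axes as they then stand; what a row does not reach is not made up. A row lasts 1/12 s, in which the tool goes at most 41.7 mm and 7.16 degrees, less where a joint would pass 70% of its speed; a pose out of reach is approached as far as the arm can. A call with a gripper value outside its range is refused whole. The fingers move at their own pace and stop on an object; the grip force is fixed at half the most. Time passes only in rows, so rows that do not move let the fingers close, or fill a call up. It gives the time, the measured TCP pose, the force, the opening and the grip force at its end, in the units of the state.
- manip.read_state(): the state, without advancing time (a new reading comes with each control period).
- vision.camera(name): name is "side" or "top"; returns a dict with "frame" (420x560x3 uint8, red, green, blue), "camera_matrix" (3x3 intrinsics, pixels), "R" (3x3) and "t" (3): a world point X has camera coordinates R X + t. Camera axes: x right, y down, z forward; pixel columns grow to the right and rows downward; lengths in m; the calibration is good to about 2 mm. A picture is of the moment at which its call begins. There is no depth.
- manip.finish_job(): hands the job in; it is judged then, once.
The state is a dict: "time_s": time; "q": joint angles; "joint_velocities": joint speeds; "effort": joint torques, N m; "position": TCP position; "eef_rot": TCP orientation; "ft_force": force on the tool from outside, world axes, zero at the start; "torque": the same for the moment, N m; "gripper_width": finger opening in m; "grip_force": force on a finger pad.
Only numpy, scipy, OpenCV 4.12 (cv2) and the standard library are available. Lean on these libraries where they do the work, as an engineer would, in place of code of your own. Each camera call takes 0.05 s, during which the arm holds its last target. There are 200 camera calls.

TASK

The brittle meringues on the chopping board are to be packed away: lever up the biscuit tin's stiff lid with the spreading knife under its front lip and open it wide, set every meringue down inside on the floor of the tin, side by side, and shut the lid fully. Handle the meringues gently so that none cracks, leave the knife lying on the chopping board, and do not disturb the timer or the flat tin.

Things in the scene. Friction and masses are not known exactly. Their poses are not given: they have to be found in the camera images.
- biscuit_tin: Low metal biscuit tin, fixed to the worktop, 130 (its x) x 300 (its y) x 55 mm high, walls 5 mm, inner floor 5 mm above its underside. Origin: centre of its underside. Its -x side is the front (towards the robot), the lid is hinged along the top of its +x side.
- tin_lid (a joint): Angle of the tin's flat 4 mm lid (rad): 0 shut, about 1.57 standing upright, 1.75 at its stop. The lid reaches 142 mm from the hinge. It weighs 90 g and has no handle; its hinge is stiff, so it stays where it is left, and about 1 to 1.5 N at its front edge moves it. The hinge line is along the tin's y axis, at x = +65, z = 55 mm of the tin.
- lid_lip (a point): Middle of the lower front edge of the lid. Shut, the lid overhangs the front wall by 12 mm here, the underside of this lip being 55 mm above the worktop. A 4 mm thick bead sticks out as far along the front wall below it, so between bead (top at 39 mm) and lip there is a groove 16 mm high and 12 mm deep, too narrow for fingers.
- spreader: Blunt spreading knife lying flat on the board, 90 g. Handle 110 long, 24 wide, 20 mm thick; blade 3 mm thick, 20 wide, in line with it. Origin: middle of the handle's underside; +x points to the blade, which begins at x = +55 and ends at +115 mm, its mid-plane 10 mm above the underside. Balance point x = +15 mm; levering turns it in a weak grip: hold it near there (up to x = +30) with about 50 N.
- cake_board: Wooden chopping board, fixed, 190 (its x) x 260 (its y) x 22 mm. Origin: centre of its underside.
- meringue_1: Brittle meringue, 30 g, round, 42 mm across at the widest (about straight-sided up to 20 mm), flat foot, 41 mm high with a small peak. Origin: centre of its foot, z up. It cracks if the total contact force on it passes 15 N (both finger pads added together): grip with about 3 to 5 N. Absent in some runs.
- meringue_2: Brittle meringue, 30 g, round, 42 mm across at the widest (about straight-sided up to 20 mm), flat foot, 41 mm high with a small peak. Origin: centre of its foot, z up. It cracks if the total contact force on it passes 15 N (both finger pads added together): grip with about 3 to 5 N. Absent in some runs.
- meringue_3: Brittle meringue, 30 g, round, 42 mm across at the widest (about straight-sided up to 20 mm), flat foot, 41 mm high with a small peak. Origin: centre of its foot, z up. It cracks if the total contact force on it passes 15 N (both finger pads added together): grip with about 3 to 5 N. Absent in some runs.
- meringue_4: Brittle meringue, 30 g, round, 42 mm across at the widest (about straight-sided up to 20 mm), flat foot, 41 mm high with a small peak. Origin: centre of its foot, z up. It cracks if the total contact force on it passes 15 N (both finger pads added together): grip with about 3 to 5 N. Absent in some runs.
- kitchen_timer: Round wind-up kitchen timer, 68 mm wide, 47 mm high; bystander. Origin: centre of underside.
- sardine_tin: Flat tin 63 x 105 x 26 mm; bystander. Origin: centre of underside.
Mind the look-alikes: they are no part of the job. What is shaped like the meringue_1 but orange is not meant.

How it is judged:
By the outcome, as a careful person would: the job done as asked, in the order asked, and still so for the second after the job is handed in, with the robot touching nothing.
Of meringue_1, meringue_2, meringue_3, meringue_4 only 2 to 4 are there at a start; the rules pass over those that are not, and their reading is None.
At some moment in a run one of spreader, meringue_1, meringue_2, meringue_3, meringue_4 may be knocked a few centimetres aside while the robot is not near it.
It also fails if it takes over 210 s, if anything falls off the work surface, if the arm or the gripper's body presses on something with over 40 N, if the wrist force passes 120 N, or if a joint passes its speed limit or range.

## Working session

There is one attempt and no reset: what is moved stays moved. The work goes in short steps, Python scripts to look and compute and a tool call to move; the robot and the scene stay as the last step left them, time stands still between calls to the robot, and variables do not carry over. Pictures are saved under pics/ and viewed, at most 14 in all, crops included, and the job is handed in when it is done.

Besides the shell and the picture viewer there is one more tool, called in YAML: its name, and indented under it one key for each argument. servo_tool: Moves the arm, as the interface text tells. Its arguments: {"type":"object","properties":{"gripper":{"type":"array","items":{"type":"number"}},"travel":{"type":"array","items":{"type":"array","items":{"type":"number"}}},"spin":{"type":"array","items":{"type":"number"}}},"required":["gripper","travel","spin"]}

```bash
mkdir -p pics
cat > h.py <<'E'
import numpy as np, cv2
from station import manip, vision
def cam(n):
    c=vision.camera(n); c['K']=np.array(c['camera_matrix']);c['R']=np.array(c['R']);c['t']=np.array(c['t']);return c
def save(c,fn): cv2.imwrite('pics/'+fn,cv2.cvtColor(c['frame'],cv2.COLOR_RGB2BGR))
def ray(c,u,v):
    d=c['R'].T@np.linalg.solve(c['K'],[u,v,1.]); return -c['R'].T@c['t'],d/np.linalg.norm(d)
def onz(c,u,v,z):
    o,d=ray(c,u,v); return o+d*(z-o[2])/d[2]
def proj(c,X):
    p=c['K']@(c['R']@np.array(X,float)+c['t']); return p[:2]/p[2]
def tri(c1,p1,c2,p2):
    o1,d1=ray(c1,*p1);o2,d2=ray(c2,*p2)
    s=np.linalg.lstsq(np.stack([d1,-d2],1),o2-o1,rcond=None)[0]
    a,b=o1+s[0]*d1,o2+s[1]*d2; return (a+b)/2,np.linalg.norm(a-b)
E
python3 - <<'E'
from h import *
for n in('side','top'):
    c=cam(n);save(c,n+'0.png');print(n,c['K'],c['R'],-c['R'].T@c['t'])
s=manip.read_state();print(s['time_s'],s['position'],s['eef_rot'],s['gripper_width'],manip.pinch_z)
E
```

```text
side [[505.86393935   0.         266.35156947]
 [  0.         505.86393935 215.24407461]
 [  0.           0.           1.        ]] [[ 0.99385391 -0.10851127 -0.02190238]
 [-0.07904606 -0.5571263  -0.82665713]
 [ 0.07749922  0.82330771 -0.56227954]] [ 0.40605519 -1.31465718  0.90477937]
top [[508.22311899   0.         285.53599807]
 [  0.         508.22311899 210.27611637]
 [  0.           0.           1.        ]] [[ 0.00864331 -0.99996004  0.00228092]
 [-0.99815347 -0.0087648  -0.0601068 ]
 [ 0.06012439 -0.00175719 -0.99818935]] [ 0.42278091 -0.06611574  1.26711802]
0.1 [ 0.23407687 -0.60560892  0.21759504] [[ 9.32736018e-01  3.60558928e-01 -8.83165901e-04]
 [ 3.60560007e-01 -9.32733504e-01  2.16611075e-03]
 [-4.27478535e-05 -2.33884382e-03 -9.99997264e-01]] 0.09291169918796166 0.0188
```

View pics/top0.png

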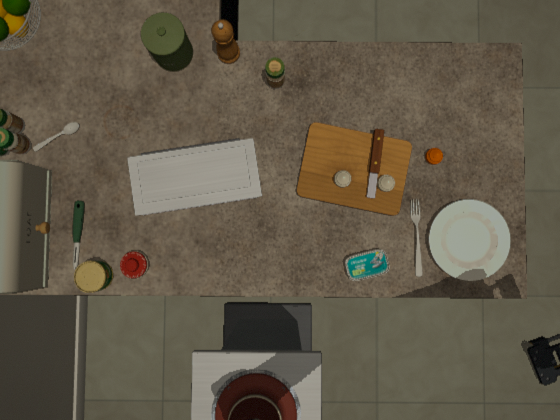

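View pics/side0.png

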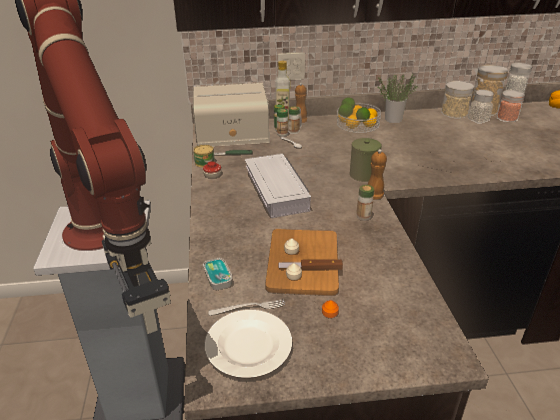

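The top view shows the tin's lid spanning px (128..261, 141..214), two pale meringues at (343,178) and (387,183), and the knife between them with its handle at (377,150) and its blade ending near (372,197). The orange look-alike is at (435,156), the sardine tin at (367,264) and the timer at (134,265). The side view agrees.

Run:
```python
from h import *
t=cam('top');s=cam('side')
a=cv2.resize(t['frame'][115:225,120:420],None,fx=2.66,fy=2.66,interpolation=cv2.INTER_CUBIC)
b=cv2.resize(s['frame'][145:300,200:400],None,fx=1.9,fy=1.9,interpolation=cv2.INTER_CUBIC)
im=np.zeros((a.shape[0]+b.shape[0],a.shape[1],3),np.uint8);im[:a.shape[0]]=a;im[a.shape[0]:,:b.shape[1]]=b
cv2.imwrite('pics/crop0.png',im[:,:,::-1])
print(im.shape)
for n,c in(('top',t),('side',s)):
    hsv=cv2.cvtColor(c['frame'],cv2.COLOR_RGB2HSV)
    def comp(lo,hi,lab,amin):
        m=cv2.inRange(hsv,lo,hi);k,_,st,ce=cv2.connectedComponentsWithStats(m)
        for i in range(1,k):
            if st[i,4]>amin: 
                cn=(_==i).astype(np.uint8);q=cv2.minAreaRect(cv2.findContours(cn,0,2)[0][0])
                print(n,lab,st[i],ce[i].round(1),np.round(q[1],1),round(q[2],1))
    comp((0,0,150),(180,60,255),'pale',60)
    comp((3,130,40),(16,255,150),'brown',60)
    comp((10,110,110),(25,220,255),'board',900)
```

```text
(587, 798, 3)
top pale [ 128  139  134   76 6918] [194.8 176.6] [ 57.9 127.4] 81.3
top pale [ 429  200   81   77 4832] [469.1 237.8] [76. 80.] 90.0
top pale [416 231   6  45 158] [418.1 258.4] [ 5. 44.] 0.0
top pale [ 193  353   82   50 1639] [220.5 367.5] [81.  48.9] 0.8
top pale [ 291  365   30   55 1028] [309.4 395.5] [54. 29.] 90.0
top brown [211  19  29  44 757] [225.3  41.8] [44.9 22.5] 72.3
top brown [358 129  36  50 658] [375.5 151.1] [49.5 31.3] 81.1
top brown [338 139  15  19  64] [344.6 146.3] [20.2 11. ] 78.7
top brown [425 148  18  17 197] [432.7 155.6] [16. 17.] 90.0
top brown [ 297  153  107   62 1704] [343.9 186.9] [105.4  47.5] 11.8
top brown [120 251  27  27 538] [133.  264.4] [26. 26.] 90.0
top brown [ 216  374   80   46 1631] [256.7 394.9] [45. 79.] 90.0
top board [ 297  122  115   93 6593] [351.3 167.6] [104.5  75.9] 11.3
side pale [197  49  14  13  64] [203.9  55. ] [13.9 10.8] 23.2
side pale [274  51  31  38 585] [290.2  68.6] [30. 37.] -0.0
side pale [512  63  20   7  90] [521.6  65.3] [19.2  5.4] 9.5
side pale [480  65  30   8 167] [494.6  68.5] [ 7. 29.] 90.
[... 584 characters left out ...]
 [279 263  22   9  91] [288.7 265.3] [ 8. 21.] 90.0
side pale [152 267  37  13 317] [171.5 272.8] [12. 36.] 90.0
side pale [  0 278  62  16 657] [ 29.7 285.6] [11.3 61.4] 85.7
side pale [208 300  76  16 295] [244.6 306.6] [ 7.8 75.7] 83.3
side pale [ 208  309   84   69 4474] [249.8 342.7] [68. 83.] 90.0
side brown [   23     0   122   250 14714] [ 85.  129.4] [257.1  91.6] 80.3
side brown [295  86  12  36 243] [301.  101.4] [35.  10.2] 88.1
side brown [368 152  19  47 489] [377.2 175.5] [16. 46.] 4.9
side brown [301 256  42  15 462] [320.9 264.4] [13.2 40.9] 85.2
side brown [266 286  72   9 304] [301.5 291.2] [71.2  6.3] 2.4
side board [ 265  229   78   67 3771] [304.1 262. ] [76.1 65.2] 2.6
```

View pics/crop0.png

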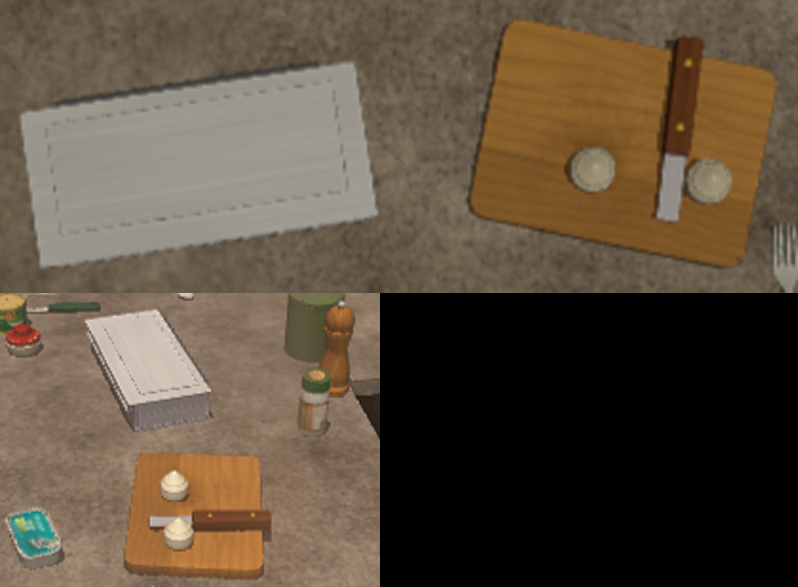

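The crop gives the lid corners, the meringue peaks and the knife's ends. In full-image pixels the lid corners are (128,157.5), (253,139), (262,195.5) and (135,215), and the knife runs from (378.6,129.7) to (371,197).

Run:
```python
from h import *
np.set_printoptions(precision=4,suppress=True)
t=cam('top');s=cam('side')
P={'lidBL(+y+x)':((127.9,157.5),(244.7+37-0,153.9)),'lidTR(-y+x)':((252.7,138.7),(310.5,196)),'lid -y-x':((261.7,195.5),(270.5,204)),'lid +y-x':((135.4,215),(244.7,159.2)),
'm1':((342.9,178.5),(291.6,238.2)),'m2':((386.5,183),(293.7,262.4)),'kend':((378.6,129.7),(342,264.5)),'kjun':((374.5,172.9),(301,265)),'ktip':((371.1,197.3),(279,265.5))}
for k,(a,b) in P.items():
    z={'l':.059,'m':.058,'k':.032}[k[0]]
    if k=='kend' :z=.042
    print(k,*tri(t,a,s,b),'onz',onz(t,*a,z)[:2])
print('board c',onz(t,354,168.5,.022))
for n,c in(('timer',(133.5,264.5)),('sard',(367,264))):print(n,onz(t,*c,.03))
for b in ((291.6,253.9),(294.2,279.7)): print('foot side',onz(s,*b,.022))
```

```text
lidBL(+y+x) [0.62   0.3109 0.0573] 0.001641945638107323 onz [0.6188 0.3103]
lidTR(-y+x) [0.6695 0.012  0.058 ] 0.0044994397147817755 onz [0.6671 0.0121]
lid -y-x [ 0.5366 -0.0112  0.0549] 0.01179338413135784 onz [ 0.5304 -0.0111]
lid +y-x [0.483 0.289 0.058] 0.003649797397462075 onz [0.4812 0.2887]
m1 [ 0.5757 -0.2045  0.0629] 0.006651764727531012 onz [ 0.573  -0.2049]
m2 [ 0.5657 -0.3085  0.0627] 0.0062802234218038815 onz [ 0.5631 -0.3092]
kend [ 0.6999 -0.296   0.0303] 0.003526223595744854 onz [ 0.6955 -0.2936]
kjun [ 0.5916 -0.2852  0.0321] 0.00176674754273274 onz [ 0.5907 -0.2851]
ktip [ 0.5325 -0.2771  0.0302] 0.003298034030445758 onz [ 0.5307 -0.2767]
board c [ 0.6025 -0.2363  0.022 ]
timer [0.3625 0.2987 0.03  ]
sard [ 0.3686 -0.2669  0.03  ]
foot side [ 0.5766 -0.2223  0.022 ]
foot side [ 0.5673 -0.3295  0.022 ]
```

servo_tool:
  gripper: [60,60,60,60,60]
  travel:
    - [36,-12.5,0]
    - [36,-12.5,0]
    - [36,-12.5,0]
    - [36,-12.5,0]
    - [36,-12.5,0]
  spin: [0,0,0,0,0]

```text
time_s: 0.72
position: [0.3808, -0.4818, 0.2187]
eef_rot: [[0.933, 0.36, 0.0], [0.36, -0.933, 0.0], [0.0, 0.0, -1.0]]
ft_force: [-0.5, -0.2, -0.6]
gripper_width: 0.0642
grip_force: 0.0
```

servo_tool:
  gripper: [60,60,60,60,60]
  travel:
    - [36,-12.5,0]
    - [36,-12.5,0]
    - [36,-12.5,0]
    - [36,-12.5,0]
    - [36,-12.5,0]
  spin: [0,0,0,0,0]

```text
time_s: 1.13
position: [0.5263, -0.3585, 0.2188]
eef_rot: [[0.933, 0.361, 0.0], [0.361, -0.933, -0.0], [0.0, 0.0, -1.0]]
ft_force: [0.0, -0.4, 0.9]
gripper_width: 0.0602
grip_force: 0.0
```

servo_tool:
  gripper: [60,60,60,60,60]
  travel:
    - [36,-12.5,0]
    - [36,-12.5,0]
    - [36,-12.5,0]
    - [0,0,0]
    - [0,0,0]
  spin: [0,0,0,0.117,0.117]

```text
time_s: 1.55
position: [0.6148, -0.2816, 0.2179]
eef_rot: [[0.991, 0.136, 0.001], [0.136, -0.991, 0.003], [0.001, -0.003, -1.0]]
ft_force: [0.3, -1.7, 0.5]
gripper_width: 0.0597
grip_force: 0.0
```

servo_tool:
  gripper: [60,60,60,60,60]
  travel:
    - [0,0,0]
    - [0,0,0]
    - [0,0,0]
    - [0,0,0]
    - [0,0,0]
  spin: [0.117,0.117,0,0,0]

```text
time_s: 1.97
position: [0.6122, -0.2859, 0.2186]
eef_rot: [[0.995, -0.096, -0.0], [-0.096, -0.995, 0.0], [-0.0, -0.0, -1.0]]
ft_force: [-0.2, -0.4, 0.5]
gripper_width: 0.0603
grip_force: 0.0
```

servo_tool:
  gripper: [60,60,60,60,60]
  travel:
    - [2,-1.5,40]
    - [0,0,40]
    - [0,0,40]
    - [0,0,30]
    - [0,0,20]
  spin: [0,0,0,0,0]

```text
time_s: 2.38
position: [0.6122, -0.2836, 0.0447]
eef_rot: [[0.995, -0.097, -0.005], [-0.097, -0.995, 0.003], [-0.005, -0.002, -1.0]]
ft_force: [0.4, -0.6, -0.3]
gripper_width: 0.06
grip_force: 0.0
```

servo_tool:
  gripper: [60,60,60,60,60]
  travel:
    - [0,0,12]
    - [0,0,8]
    - [0,0,4]
    - [0,0,0]
    - [0,0,0]
  spin: [0,0,0,0,0]

```text
time_s: 2.8
position: [0.6154, -0.2852, 0.0261]
eef_rot: [[0.995, -0.099, 0.003], [-0.099, -0.995, -0.001], [0.003, 0.001, -1.0]]
ft_force: [0.7, 0.8, -0.5]
gripper_width: 0.0599
grip_force: 0.0
```

Run:
```python
from h import *
t=cam('top');s=cam('side')
a=cv2.resize(t['frame'][115:225,280:430],None,fx=2.66,fy=2.66,interpolation=cv2.INTER_CUBIC)
b=cv2.resize(s['frame'][190:300,230:380],None,fx=2.66,fy=2.66,interpolation=cv2.INTER_CUBIC)
cv2.imwrite('pics/k1.png',np.hstack([a,b])[:,:,::-1])
print(manip.read_state()['position'],manip.read_state()['ft_force'])
```

```text
[ 0.61550262 -0.28518433  0.02635273] [-0.19214735 -0.16789763 -0.31723259]
```

View pics/k1.png

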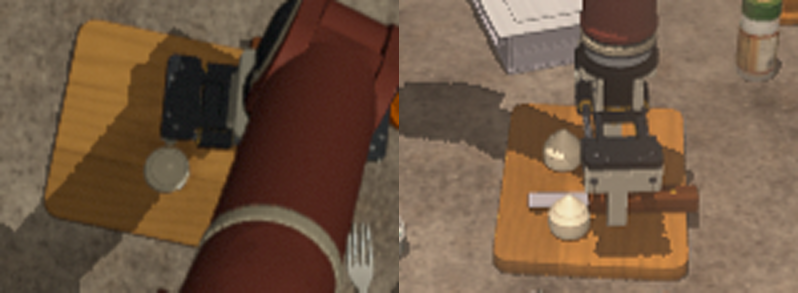

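The side crop shows the open fingers straddling the handle just behind the blade, clear of both meringues, so I lower a little and close.

servo_tool:
  gripper: [60,60,40,20,10]
  travel:
    - [0,0,2.5]
    - [0,0,0]
    - [0,0,0]
    - [0,0,0]
    - [0,0,0]
  spin: [0,0,0,0,0]

```text
time_s: 3.32
position: [0.6147, -0.2848, 0.0226]
eef_rot: [[0.995, -0.099, 0.001], [-0.099, -0.995, -0.0], [0.001, 0.0, -1.0]]
ft_force: [0.6, 0.3, 1.3]
gripper_width: 0.0443
grip_force: 0.8
```

servo_tool:
  gripper: [0,0,0,0,0]
  travel:
    - [0,0,0]
    - [0,0,0]
    - [0,0,0]
    - [0,0,0]
    - [0,0,0]
  spin: [0,0,0,0,0]

```text
time_s: 3.73
position: [0.6148, -0.2848, 0.0226]
eef_rot: [[0.995, -0.099, 0.001], [-0.099, -0.995, -0.0], [0.001, 0.0, -1.0]]
ft_force: [-1.0, 0.4, 3.4]
gripper_width: 0.0237
grip_force: 31.1
```

servo_tool:
  gripper: [0,0,0,0,0]
  travel:
    - [0,-0.3,-10]
    - [0,-0.5,-15]
    - [0,0,-40]
    - [0,0,-40]
    - [0,0,-35]
  spin: [0,0,0,0,0]

```text
time_s: 4.15
position: [0.6141, -0.2837, 0.1641]
eef_rot: [[0.995, -0.099, -0.001], [-0.099, -0.995, 0.0], [-0.001, -0.0, -1.0]]
ft_force: [0.2, -1.0, -1.2]
gripper_width: 0.0238
grip_force: 29.8
```

servo_tool:
  gripper: [0,0,0,0,0]
  travel:
    - [0,0,0]
    - [0,0,0]
    - [0,0,0]
    - [0,0,0]
    - [0,0,0]
  spin: [-0.12,-0.12,-0.12,-0.12,-0.12]

```text
time_s: 4.57
position: [0.6137, -0.2836, 0.162]
eef_rot: [[0.874, 0.485, -0.002], [0.485, -0.874, 0.0], [-0.001, -0.001, -1.0]]
ft_force: [-0.2, 0.4, -0.8]
gripper_width: 0.0239
grip_force: 29.8
```

servo_tool:
  gripper: [0,0,0,0,0]
  travel:
    - [0,0,0]
    - [0,0,0]
    - [0,0,0]
    - [0,0,0]
    - [0,0,0]
  spin: [-0.12,-0.12,-0.12,-0.12,-0.12]

```text
time_s: 4.98
position: [0.6137, -0.2838, 0.1619]
eef_rot: [[0.448, 0.894, -0.002], [0.894, -0.448, 0.0], [-0.001, -0.002, -1.0]]
ft_force: [-0.2, -0.5, -1.3]
gripper_width: 0.0237
grip_force: 29.8
```

servo_tool:
  gripper: [0,0,0,0,0]
  travel:
    - [0,0,0]
    - [0,0,0]
    - [0,0,0]
    - [0,0,0]
    - [0,0,0]
  spin: [-0.12,-0.12,-0.12,-0.12,-0.12]

```text
time_s: 5.4
position: [0.6136, -0.2839, 0.1619]
eef_rot: [[-0.135, 0.991, -0.002], [0.991, 0.135, 0.0], [0.0, -0.002, -1.0]]
ft_force: [-0.2, 0.2, -0.2]
gripper_width: 0.0239
grip_force: 29.8
```

servo_tool:
  gripper: [0,0,0,0,0]
  travel:
    - [0,0,0]
    - [0,0,0]
    - [0,0,0]
    - [0,0,0]
    - [0,0,0]
  spin: [-0.12,-0.12,-0.12,-0.12,-0.12]

```text
time_s: 5.82
position: [0.6136, -0.2841, 0.1618]
eef_rot: [[-0.671, 0.741, -0.002], [0.741, 0.671, -0.0], [0.001, -0.002, -1.0]]
ft_force: [0.5, -0.6, -1.4]
gripper_width: 0.0236
grip_force: 29.8
```

servo_tool:
  gripper: [0,0,0,0,0]
  travel:
    - [0,0,0]
    - [0,0,0]
    - [0,0,0]
    - [0,0,0]
    - [0,0,0]
  spin: [-0.12,-0.12,-0.12,-0.12,-0.12]

```text
time_s: 6.23
position: [0.6136, -0.2841, 0.1618]
eef_rot: [[-0.972, 0.233, -0.002], [0.233, 0.972, -0.0], [0.002, -0.001, -1.0]]
ft_force: [0.3, 0.6, -0.6]
gripper_width: 0.0238
grip_force: 29.8
```

servo_tool:
  gripper: [0,0,0,0,0]
  travel:
    - [0,0,0]
    - [0,0,0]
    - [0,0,0]
    - [0,0,0]
    - [0,0,0]
  spin: [-0.12,-0.12,-0.12,-0.042,0]

```text
time_s: 6.65
position: [0.6136, -0.2843, 0.1615]
eef_rot: [[-0.987, -0.161, -0.002], [-0.161, 0.987, 0.0], [0.002, 0.0, -1.0]]
ft_force: [-1.2, 0.5, -0.6]
gripper_width: 0.0241
grip_force: 29.8
```

servo_tool:
  gripper: [0,0,0,0,0]
  travel:
    - [11,38,0]
    - [11,38,0]
    - [11,38,0]
    - [11,38,0]
    - [11,38,0]
  spin: [0,0,0,0,0]

```text
time_s: 7.07
position: [0.5282, -0.104, 0.1622]
eef_rot: [[-0.987, -0.158, -0.001], [-0.158, 0.987, -0.001], [0.001, -0.0, -1.0]]
ft_force: [0.5, -0.4, -0.7]
gripper_width: 0.0238
grip_force: 29.8
```

servo_tool:
  gripper: [0,0,0,0,0]
  travel:
    - [11,38,0]
    - [11,38,0]
    - [11,38,0]
    - [11,38,0]
    - [11,38,0]
  spin: [0,0,0,0,0]

```text
time_s: 7.48
position: [0.4437, 0.0745, 0.1624]
eef_rot: [[-0.987, -0.158, 0.0], [-0.158, 0.987, -0.001], [-0.0, -0.001, -1.0]]
ft_force: [1.0, 0.6, -1.7]
gripper_width: 0.024
grip_force: 29.8
```

servo_tool:
  gripper: [0,0,0,0,0]
  travel:
    - [11,38,0]
    - [11,38,0]
    - [10,39,0]
    - [0,0,0]
    - [0,0,0]
  spin: [0,0,0,0,0]

```text
time_s: 7.9
position: [0.3936, 0.1844, 0.1628]
eef_rot: [[-0.986, -0.166, 0.001], [-0.166, 0.986, 0.0], [-0.001, 0.0, -1.0]]
ft_force: [0.5, -0.7, -0.7]
gripper_width: 0.0239
grip_force: 29.8
```

servo_tool:
  gripper: [0,0,0,0,0]
  travel:
    - [0,0,0]
    - [0,0,30]
    - [0,0,35]
    - [0,0,20]
    - [0,0,0]
  spin: [0,0,0,0,0]

```text
time_s: 8.32
position: [0.3936, 0.1781, 0.074]
eef_rot: [[-0.988, -0.156, -0.007], [-0.156, 0.988, -0.005], [0.007, -0.004, -1.0]]
ft_force: [-0.1, -1.7, -0.8]
gripper_width: 0.0236
grip_force: 29.8
```

servo_tool:
  gripper: [0,0,0,0,0]
  travel:
    - [0,0,16]
    - [0,0,14]
    - [0,0,5]
    - [0,0,0]
    - [0,0,0]
  spin: [0,0,0,0,0]

```text
time_s: 8.73
position: [0.3957, 0.1816, 0.0429]
eef_rot: [[-0.987, -0.159, 0.001], [-0.159, 0.987, 0.0], [-0.001, 0.0, -1.0]]
ft_force: [0.5, 0.3, 0.4]
gripper_width: 0.0235
grip_force: 29.8
```

Run:
```python
from h import *
t=cam('top');s=cam('side')
a=cv2.resize(t['frame'][130:230,120:270],None,fx=2.66,fy=2.66,interpolation=cv2.INTER_CUBIC)
b=cv2.resize(s['frame'][130:230,180:330],None,fx=2.66,fy=2.66,interpolation=cv2.INTER_CUBIC)
cv2.imwrite('pics/k2.png',np.hstack([a,b])[:,:,::-1])
st=manip.read_state();p=np.array(st['position']);R=np.array(st['eef_rot']);print(p,R.round(3))
tip=p+R@[-.0845,0,-.0095];print(tip,proj(t,tip),proj(s,tip))
```

```text
[0.39571658 0.18194817 0.0431448 ] [[-0.987 -0.159  0.002]
 [-0.159  0.987  0.001]
 [-0.002  0.    -1.   ]]
[0.47911772 0.19541734 0.0528056 ] [175.19240939 216.32580243] [245.10182492 173.44291598]
```

View pics/k2.png

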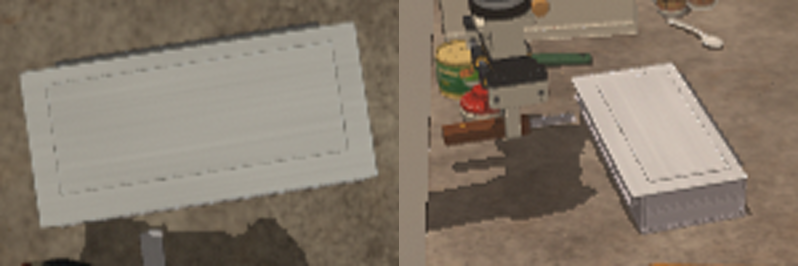

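The top crop puts the blade tip at full-image (177,216), short of the lip edge. The side crop puts it at (247.7,174.7), just left of the lip.

Run:
```python
from h import *
t=cam('top');s=cam('side')
print(tri(t,(177.1,216.1),s,(247.7,174.7)))
# detect lip & knife contrast in column profile, side view
for u in (245,246,247,248,249): print(u,s['frame'][166:182,u].mean(1).round())
print(t['frame'][205:222,174:181].mean(2).round().astype(int))
```

```text
(array([0.48371706, 0.19153001, 0.04927708]), np.float64(0.007702827723547711))
245 [122. 114. 114. 108. 110. 106. 103. 121. 172. 153. 107.  65.  67.  67.
  68.  72.]
246 [180. 134. 109. 105. 111. 111. 112. 120. 144. 147. 112.  67.  68.  68.
  69.  71.]
247 [124. 153.  96. 102. 113. 109. 107. 107. 108. 119. 112.  69.  70.  69.
  71.  72.]
248 [168.  98.  93.  92.  98.  95.  90.  67.  63.  68.  72.  72.  72.  71.
  71.  73.]
249 [192. 184. 131.  98.  94. 121. 175. 117.  93.  75.  72.  72.  72.  72.
  71.  72.]
[[156 157 156 156 156 156 155]
 [155 155 155 155 155 155 154]
 [155 154 155 156 155 155 154]
 [154 151 152 150 146 144 148]
 [144 134 131 120 102 110 117]
 [114 103  98  95  99 104 105]
 [101  98 100 103 105 105 107]
 [105 103 103 108 111 110 108]
 [ 95  98 106 112 113 114 108]
 [ 64  67  97 103 105 104  97]
 [ 60  61  69  72  70  68  64]
 [ 67  86 102 104 100  97  67]
 [ 81 117 142 152 154 145  99]
 [ 89  92 101 134 141 138 106]
 [ 91  89  90  92  95  95  85]
 [ 90  89  91  90  88  90  88]
 [ 89  90  92  90  90  92  92]]
```

servo_tool:
  gripper: [0,0,0,0,0]
  travel:
    - [0,0,5.5]
    - [0,0,0]
    - [-4,0,0]
    - [-4,0,0]
    - [-3,0,0]
  spin: [0,0,0,0,0]

```text
time_s: 9.35
position: [0.4065, 0.1839, 0.0367]
eef_rot: [[-0.987, -0.16, 0.0], [-0.16, 0.987, 0.0], [-0.001, 0.0, -1.0]]
ft_force: [0.8, -0.5, -1.0]
gripper_width: 0.0238
grip_force: 29.8
```

servo_tool:
  gripper: [0,0,0,0,0]
  travel:
    - [-3,0,0]
    - [-3,0,0]
    - [-3,0,0]
    - [-2,0,0]
    - [0,0,0]
  spin: [0,0,0,0,0]

```text
time_s: 9.77
position: [0.4172, 0.1856, 0.0367]
eef_rot: [[-0.987, -0.16, 0.0], [-0.16, 0.987, 0.0], [-0.001, 0.0, -1.0]]
ft_force: [0.3, 0.5, -1.4]
gripper_width: 0.0237
grip_force: 29.8
```

servo_tool:
  gripper: [0,0,0,0,0]
  travel:
    - [-2,0,0]
    - [0,0,-3]
    - [0,0,-3]
    - [0,0,-2]
    - [0,0,0]
  spin: [0,0,0,0,0]

```text
time_s: 10.18
position: [0.4185, 0.1858, 0.0451]
eef_rot: [[-0.987, -0.161, 0.0], [-0.161, 0.987, 0.0], [-0.0, 0.0, -1.0]]
ft_force: [-0.0, -0.1, -1.3]
gripper_width: 0.0237
grip_force: 29.8
```

servo_tool:
  gripper: [0,0,0,0,0]
  travel:
    - [0,0,-3]
    - [0,0,-3]
    - [0,0,-3]
    - [0,0,-3]
    - [0,0,0]
  spin: [0,0,0,0,0]

```text
time_s: 10.6
position: [0.4187, 0.1858, 0.0573]
eef_rot: [[-0.987, -0.16, 0.001], [-0.16, 0.987, 0.0], [-0.001, 0.0, -1.0]]
ft_force: [0.5, -0.2, -1.6]
gripper_width: 0.0241
grip_force: 29.8
```

Run:
```python
from h import *
t=cam('top');s=cam('side')
a=cv2.resize(t['frame'][130:230,120:270],None,fx=2.66,fy=2.66,interpolation=cv2.INTER_CUBIC)
b=cv2.resize(s['frame'][130:230,180:330],None,fx=2.66,fy=2.66,interpolation=cv2.INTER_CUBIC)
cv2.imwrite('pics/k3.png',np.hstack([a,b])[:,:,::-1])
```

```text
(no output)
```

View pics/k3.png

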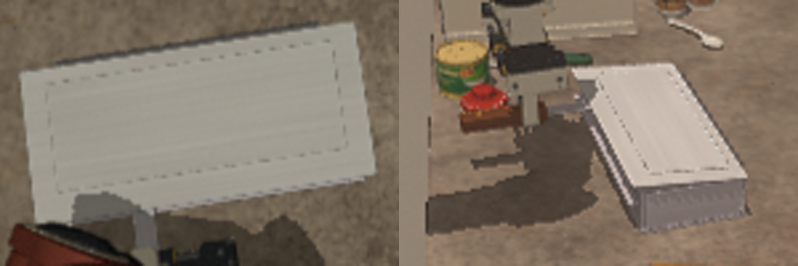

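The side crop shows the lid's front edge risen a few pixels (near corner at crop (635,190), was (632,197)) with the blade under it, so I follow the arc.

servo_tool:
  gripper: [0,0,0,0,0]
  travel:
    - [-3,0,-7]
    - [-4,0,-7]
    - [-5,0,-7]
    - [-6,0,-7]
    - [-6,0,-6]
  spin: [0,0,0,0,0]

```text
time_s: 11.12
position: [0.4426, 0.1897, 0.0916]
eef_rot: [[-0.987, -0.16, -0.0], [-0.16, 0.987, 0.0], [0.0, 0.0, -1.0]]
ft_force: [-1.6, 0.7, -2.1]
gripper_width: 0.0238
grip_force: 29.8
```

servo_tool:
  gripper: [0,0,0,0,0]
  travel:
    - [-3.5,0,-6]
    - [-3.5,0,-6]
    - [-3.5,0,-6]
    - [-3.5,0,-6]
    - [-4,0,-6]
  spin: [0,0,0,0,0]

```text
time_s: 11.53
position: [0.4604, 0.1925, 0.1213]
eef_rot: [[-0.987, -0.161, 0.0], [-0.161, 0.987, 0.0], [-0.0, -0.0, -1.0]]
ft_force: [-0.7, 0.1, -2.6]
gripper_width: 0.0238
grip_force: 29.8
```

Run:
```python
from h import *
t=cam('top');s=cam('side')
a=cv2.resize(t['frame'][120:230,120:270],None,fx=2.66,fy=2.66,interpolation=cv2.INTER_CUBIC)
b=cv2.resize(s['frame'][120:230,180:330],None,fx=2.66,fy=2.66,interpolation=cv2.INTER_CUBIC)
cv2.imwrite('pics/k4.png',np.hstack([a,b])[:,:,::-1])
```

```text
(no output)
```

View pics/k4.png

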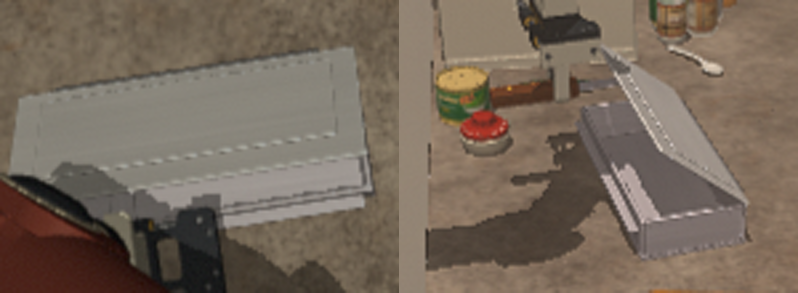

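The side crop shows the lid well up, at about 40°, the tin's inside visible and the blade still under the lid. I keep following the arc.

servo_tool:
  gripper: [0,0,0,0,0]
  travel:
    - [-5,0,-5]
    - [-5,0,-5]
    - [-5,0,-5]
    - [-6,0,-5]
    - [-6,0,-4]
  spin: [0,0,0,0,0]

```text
time_s: 12.05
position: [0.4874, 0.197, 0.1453]
eef_rot: [[-0.987, -0.16, 0.0], [-0.16, 0.987, 0.0], [-0.0, 0.0, -1.0]]
ft_force: [-0.6, -0.0, -1.4]
gripper_width: 0.0242
grip_force: 29.8
```

servo_tool:
  gripper: [0,0,0,0,0]
  travel:
    - [-6,0,-4]
    - [-6,0,-3]
    - [-7,0,-3]
    - [-7,0,-3]
    - [-7,0,-2]
  spin: [0,0,0,0,0]

```text
time_s: 12.47
position: [0.5201, 0.2023, 0.1601]
eef_rot: [[-0.987, -0.16, 0.0], [-0.16, 0.987, 0.0], [-0.0, 0.0, -1.0]]
ft_force: [-1.6, -0.2, -0.5]
gripper_width: 0.0238
grip_force: 29.8
```

servo_tool:
  gripper: [0,0,0,0,0]
  travel:
    - [-6,0,-1]
    - [-6,0,-1]
    - [-6,0,-1]
    - [-6,0,-1]
    - [-6,0,0]
  spin: [0,0,0,0,0]

```text
time_s: 12.88
position: [0.5494, 0.207, 0.1637]
eef_rot: [[-0.987, -0.161, -0.0], [-0.161, 0.987, 0.0], [0.0, 0.0, -1.0]]
ft_force: [-1.1, -0.6, 0.6]
gripper_width: 0.024
grip_force: 29.8
```

servo_tool:
  gripper: [0,0,0,0,0]
  travel:
    - [-4,0,0]
    - [-3,0,0]
    - [-3,0,0]
    - [-3,0,0]
    - [0,0,0]
  spin: [0,0,0,0,0]

```text
time_s: 13.3
position: [0.5623, 0.2091, 0.1636]
eef_rot: [[-0.987, -0.16, 0.0], [-0.16, 0.987, 0.0], [-0.001, 0.0, -1.0]]
ft_force: [-0.7, 0.1, -0.6]
gripper_width: 0.0241
grip_force: 29.8
```

servo_tool:
  gripper: [0,0,0,0,0]
  travel:
    - [30,0,0]
    - [30,0,0]
    - [0,-40,0]
    - [0,-40,0]
    - [0,-40,0]
  spin: [0,0,0,0,0]

```text
time_s: 13.72
position: [0.5218, 0.0803, 0.1643]
eef_rot: [[-0.986, -0.164, 0.002], [-0.164, 0.986, -0.0], [-0.002, -0.001, -1.0]]
ft_force: [1.0, -0.5, -1.3]
gripper_width: 0.024
grip_force: 29.8
```

servo_tool:
  gripper: [0,0,0,0,0]
  travel:
    - [0,-40,0]
    - [0,-40,0]
    - [0,-40,0]
    - [-15,-38,0]
    - [-15,-38,0]
  spin: [0,0,0,0,0]

```text
time_s: 14.13
position: [0.5829, -0.1106, 0.1641]
eef_rot: [[-0.987, -0.16, 0.001], [-0.16, 0.987, -0.001], [-0.0, -0.001, -1.0]]
ft_force: [0.4, 0.2, -1.3]
gripper_width: 0.0238
grip_force: 29.8
```

servo_tool:
  gripper: [0,0,0,0,0]
  travel:
    - [-15,-38,0]
    - [-15,-38,0]
    - [-15,-38,0]
    - [-14,-39,0]
    - [0,0,0]
  spin: [0,0,0,0,0]

```text
time_s: 14.55
position: [0.6672, -0.2615, 0.1616]
eef_rot: [[-0.989, -0.146, 0.002], [-0.146, 0.989, -0.008], [-0.001, -0.008, -1.0]]
ft_force: [-0.4, -1.7, -2.3]
gripper_width: 0.0238
grip_force: 29.8
```

servo_tool:
  gripper: [0,0,0,0,0]
  travel:
    - [0,0,0]
    - [0,0,0]
    - [0,0,0]
    - [0,0,0]
    - [0,0,0]
  spin: [0.12,0.12,0.12,0.12,0.12]

```text
time_s: 14.97
position: [0.6655, -0.2492, 0.1636]
eef_rot: [[-0.903, 0.43, 0.0], [0.43, 0.903, -0.0], [-0.0, 0.0, -1.0]]
ft_force: [0.7, 0.5, -0.6]
gripper_width: 0.0236
grip_force: 29.8
```

servo_tool:
  gripper: [0,0,0,0,0]
  travel:
    - [0,0,0]
    - [0,0,0]
    - [0,0,0]
    - [0,0,0]
    - [0,0,0]
  spin: [0.12,0.12,0.12,0.12,0.12]

```text
time_s: 15.38
position: [0.6655, -0.2491, 0.1636]
eef_rot: [[-0.502, 0.865, 0.0], [0.865, 0.502, -0.0], [-0.0, 0.0, -1.0]]
ft_force: [-0.4, 0.6, -1.1]
gripper_width: 0.024
grip_force: 29.8
```

servo_tool:
  gripper: [0,0,0,0,0]
  travel:
    - [0,0,0]
    - [0,0,0]
    - [0,0,0]
    - [0,0,0]
    - [0,0,0]
  spin: [0.12,0.12,0.12,0.12,0.12]

```text
time_s: 15.8
position: [0.6655, -0.249, 0.1636]
eef_rot: [[0.074, 0.997, 0.0], [0.997, -0.074, -0.0], [-0.0, 0.0, -1.0]]
ft_force: [-0.5, 0.3, -0.2]
gripper_width: 0.0238
grip_force: 29.8
```

servo_tool:
  gripper: [0,0,0,0,0]
  travel:
    - [0,0,0]
    - [0,0,0]
    - [0,0,0]
    - [0,0,0]
    - [0,0,0]
  spin: [0.12,0,0,0,0]

```text
time_s: 16.22
position: [0.6655, -0.2492, 0.1636]
eef_rot: [[0.185, 0.983, 0.0], [0.983, -0.185, 0.0], [0.0, -0.0, -1.0]]
ft_force: [-0.4, 0.2, -1.0]
gripper_width: 0.0237
grip_force: 29.8
```

Run:
```python
from h import *
t=cam('top');s=cam('side')
a=t['frame'][100:300,110:430];b=s['frame'][100:330,180:400]
a=cv2.resize(a,None,fx=1.4,fy=1.4);b=cv2.resize(b,(int(220*280/230),280))
cv2.imwrite('pics/k5.png',np.hstack([a,b])[:,:,::-1]);save(t,'t5.png');save(s,'s5.png');print(a.shape,b.shape)
```

```text
(280, 448, 3) (280, 267, 3)
```

View pics/k5.png

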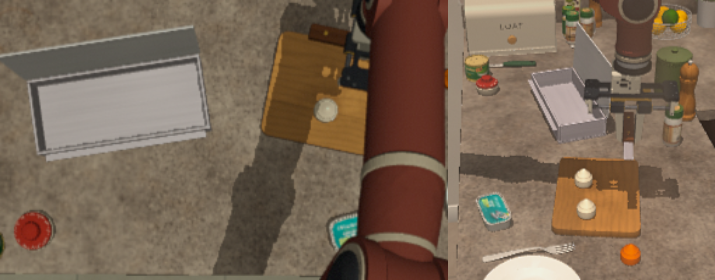

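The picture shows the lid standing wide open, both meringues still on the board and the knife held above the board's far strip. I lower the knife there.

servo_tool:
  gripper: [0,0,0,0,0]
  travel:
    - [0,0,35]
    - [0,0,35]
    - [0,0,35]
    - [0,0,20]
    - [0,0,7]
  spin: [0,0,0,0,0]

```text
time_s: 16.73
position: [0.6623, -0.2486, 0.0268]
eef_rot: [[0.186, 0.983, -0.008], [0.983, -0.186, 0.003], [0.001, -0.008, -1.0]]
ft_force: [-0.4, 0.5, -1.9]
gripper_width: 0.0241
grip_force: 29.8
```

servo_tool:
  gripper: [0,0,0,0,0]
  travel:
    - [0,0,3]
    - [0,0,2.5]
    - [0,0,2]
    - [0,0,0]
    - [0,0,0]
  spin: [0,0,0,0,0]

```text
time_s: 17.15
position: [0.6666, -0.2495, 0.0258]
eef_rot: [[0.187, 0.982, 0.003], [0.982, -0.187, -0.001], [-0.0, 0.003, -1.0]]
ft_force: [0.3, 0.6, -0.7]
gripper_width: 0.0239
grip_force: 29.8
```

servo_tool:
  gripper: [20,24,28,32,36]
  travel:
    - [0,0,0]
    - [0,0,0]
    - [0,0,0]
    - [0,0,0]
    - [0,0,0]
  spin: [0,0,0,0,0]

```text
time_s: 17.57
position: [0.6658, -0.2493, 0.0245]
eef_rot: [[0.187, 0.982, 0.001], [0.982, -0.187, -0.0], [0.0, 0.001, -1.0]]
ft_force: [-0.3, 0.2, 1.4]
gripper_width: 0.0342
grip_force: 0.0
```

servo_tool:
  gripper: [45,45,45,45,45]
  travel:
    - [0,0,0]
    - [0,0,0]
    - [0,0,0]
    - [0,0,0]
    - [0,0,0]
  spin: [0,0,0,0,0]

```text
time_s: 17.98
position: [0.6656, -0.2492, 0.0241]
eef_rot: [[0.187, 0.982, -0.0], [0.982, -0.187, 0.0], [0.0, -0.0, -1.0]]
ft_force: [-0.3, 0.2, 0.2]
gripper_width: 0.0448
grip_force: 0.0
```

servo_tool:
  gripper: [60,60,60,60,60]
  travel:
    - [0,0,-10]
    - [0,0,-30]
    - [0,0,-40]
    - [0,0,-40]
    - [0,0,-40]
  spin: [0,0,0,0,0]

```text
time_s: 18.4
position: [0.6654, -0.2491, 0.1867]
eef_rot: [[0.187, 0.982, 0.0], [0.982, -0.187, 0.0], [0.0, 0.0, -1.0]]
ft_force: [1.0, -0.7, -0.5]
gripper_width: 0.0598
grip_force: 0.0
```

servo_tool:
  gripper: [60,60,60,60,60]
  travel:
    - [29,-25,0]
    - [29,-25,0]
    - [29,-25,0]
    - [29,-25,0]
    - [29,-25,0]
  spin: [0,0,0,0,0]

```text
time_s: 18.82
position: [0.5689, -0.082, 0.1853]
eef_rot: [[0.187, 0.982, 0.002], [0.982, -0.187, -0.0], [0.0, 0.002, -1.0]]
ft_force: [1.6, 0.1, -0.2]
gripper_width: 0.0603
grip_force: 0.0
```

servo_tool:
  gripper: [60,60,60,60,60]
  travel:
    - [29,-25,0]
    - [0,0,0]
    - [0,0,0]
    - [0,0,0]
    - [0,0,0]
  spin: [0,0.122,0.122,0.122,0.122]

```text
time_s: 19.23
position: [0.5509, -0.0498, 0.1853]
eef_rot: [[0.63, 0.777, 0.001], [0.777, -0.63, 0.0], [0.001, 0.001, -1.0]]
ft_force: [0.2, -0.1, 0.0]
gripper_width: 0.06
grip_force: 0.0
```

servo_tool:
  gripper: [60,60,60,60,60]
  travel:
    - [0,0,0]
    - [0,0,0]
    - [0,0,0]
    - [0,0,0]
    - [0,0,0]
  spin: [0.122,0.122,0.122,0.122,0.122]

```text
time_s: 19.65
position: [0.551, -0.0499, 0.1852]
eef_rot: [[0.961, 0.276, 0.001], [0.276, -0.961, 0.0], [0.001, -0.0, -1.0]]
ft_force: [0.0, 0.1, 0.1]
gripper_width: 0.0598
grip_force: 0.0
```

servo_tool:
  gripper: [60,60,60,60,60]
  travel:
    - [0,0,0]
    - [0,0,0]
    - [0,0,0]
    - [0,0,0]
    - [0,0,0]
  spin: [0.122,0,0,0,0]

```text
time_s: 20.07
position: [0.5508, -0.0502, 0.1844]
eef_rot: [[0.986, 0.164, 0.0], [0.164, -0.986, 0.0], [0.0, -0.0, -1.0]]
ft_force: [0.3, 0.3, -0.0]
gripper_width: 0.0596
grip_force: 0.0
```

```bash
cat > look.py <<'E'
import sys
from h import *
t=cam('top');s=cam('side')
a=t['frame'][110:220,280:430];b=s['frame'][200:310,240:390]
im=np.hstack([cv2.resize(x,None,fx=2.66,fy=2.66,interpolation=cv2.INTER_CUBIC) for x in(a,b)])
cv2.imwrite('pics/'+sys.argv[1],im[:,:,::-1]);cv2.imwrite('pics/f_'+sys.argv[1],t['frame'][:,:,::-1])
def blobs(c,x0,y0,x1,y1):
    f=c['frame'][y0:y1,x0:x1].astype(int);hsv=cv2.cvtColor(c['frame'],cv2.COLOR_RGB2HSV)[y0:y1,x0:x1]
    m=((hsv[...,1]<100)&(hsv[...,2]>110)).astype(np.uint8)
    k,_,st,ce=cv2.connectedComponentsWithStats(m,connectivity=4)
    return [(ce[i]+[x0,y0],st[i]+np.array([x0,y0,0,0,0])) for i in range(1,k) if st[i,4]>25]
for ce,st in blobs(t,298,122,410,215): print('top',ce.round(1),st,'z.042:',onz(t,*ce,.042).round(4))
for ce,st in blobs(s,266,230,342,292): print('side',ce.round(1),st,'c:',onz(s,*ce,.042).round(4))
E
python3 look.py m1.png; python3 -c "
from h import *;s=manip.read_state();print(s['position'],s['eef_rot'],s['q'])"
```

```text
top [335.9 123.6] [331 122  11   5  31] z.042: [ 0.7096 -0.1894  0.042 ]
top [361.1 126. ] [343 122  32  12 215] z.042: [ 0.7043 -0.2509  0.042 ]
top [392.  128.9] [373 122  37  17 328] z.042: [ 0.6978 -0.3262  0.042 ]
top [381.3 147.4] [369 141  25  14 208] z.042: [ 0.6519 -0.3002  0.042 ]
top [342.6 178.2] [335 170  16  17 219] z.042: [ 0.5756 -0.2059  0.042 ]
top [386.2 182.7] [378 175  17  17 216] z.042: [ 0.5656 -0.3118  0.042 ]
top [314.4 206.2] [299 198  44  17 386] z.042: [ 0.5071 -0.1379  0.042 ]
top [370.4 213.2] [364 211  17   4  36] z.042: [ 0.4914 -0.2733  0.042 ]
side [267.7 245.1] [266 230   7  44 154] c: [ 0.5126 -0.1994  0.042 ]
side [339.3 256.5] [333 230   9  62 249] c: [ 0.6984 -0.2757  0.042 ]
side [291.2 246.4] [284 238  15  16 177] c: [ 0.5766 -0.2139  0.042 ]
side [325.5 266.7] [322 259   8  16 124] c: [ 0.6528 -0.3124  0.042 ]
side [293.3 271.5] [286 263  16  17 205] c: [ 0.5663 -0.32    0.042 ]
[ 0.55074645 -0.0503417   0.18427742] [[ 9.86622625e-01  1.63020789e-01  1.34588905e-04]
 [ 1.63020751e-01 -9.86622606e-01  2.61948469e-04]
 [ 1.75491503e-04 -2.36503502e-04 -9.99999957e-01]] [ 0.06542257  0.50099487 -0.02058365  1.75398785  0.01241112  0.88661486
 -1.36752012]
```

View pics/m1.png

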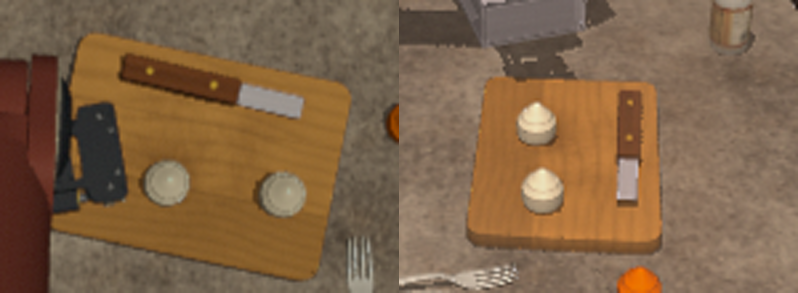

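The knife lies flat on the board's far strip (crop (120..303, 55..118)). The two meringues are at top px (342.6,178.2) and (386.2,182.7).

servo_tool:
  gripper: [64,64,64,64,64]
  travel:
    - [0,39.5,0]
    - [0,39.5,0]
    - [0,39.5,0]
    - [0,39.5,0]
    - [0,0,0]
  spin: [0,0,0,0,0]

```text
time_s: 20.58
position: [0.5751, -0.2187, 0.184]
eef_rot: [[0.989, 0.149, 0.0], [0.149, -0.989, -0.009], [-0.001, 0.009, -1.0]]
ft_force: [-1.7, -2.1, -0.0]
gripper_width: 0.0638
grip_force: 0.0
```

servo_tool:
  gripper: [64,64,64,64,64]
  travel:
    - [0,0,0]
    - [0,0,35]
    - [0,0,35]
    - [0,0,30]
    - [0,0,20]
  spin: [0,0,0,0,0]

```text
time_s: 21.0
position: [0.5749, -0.203, 0.0613]
eef_rot: [[0.986, 0.165, -0.004], [0.165, -0.986, 0.003], [-0.003, -0.004, -1.0]]
ft_force: [-0.6, -0.5, -0.3]
gripper_width: 0.0641
grip_force: 0.0
```

servo_tool:
  gripper: [64,64,64,64,64]
  travel:
    - [0,0,18]
    - [0,0,12]
    - [0,0,8]
    - [0,0,0]
    - [0,0,0]
  spin: [0,0,0,0,0]

```text
time_s: 21.42
position: [0.5769, -0.2056, 0.0266]
eef_rot: [[0.987, 0.163, 0.001], [0.163, -0.987, 0.0], [0.001, -0.0, -1.0]]
ft_force: [0.1, -0.6, 0.8]
gripper_width: 0.064
grip_force: 0.0
```

servo_tool:
  gripper: [60,57,54,51,49]
  travel:
    - [0,0,0]
    - [0,0,0]
    - [0,0,0]
    - [0,0,0]
    - [0,0,0]
  spin: [0,0,0,0,0]

```text
time_s: 21.83
position: [0.5766, -0.2063, 0.0267]
eef_rot: [[0.987, 0.162, 0.001], [0.162, -0.987, -0.0], [0.001, 0.0, -1.0]]
ft_force: [-0.5, 0.6, -0.3]
gripper_width: 0.05
grip_force: 0.0
```

servo_tool:
  gripper: [47,46,45.5,45,44.5]
  travel:
    - [0,0,0]
    - [0,0,0]
    - [0,0,0]
    - [0,0,0]
    - [0,0,0]
  spin: [0,0,0,0,0]

```text
time_s: 22.25
position: [0.5764, -0.2061, 0.0261]
eef_rot: [[0.987, 0.162, -0.0], [0.162, -0.987, 0.0], [-0.0, -0.0, -1.0]]
ft_force: [0.2, -0.1, -0.0]
gripper_width: 0.0448
grip_force: 0.0
```

servo_tool:
  gripper: [44,44,43.5,43.5,43.5]
  travel:
    - [0,0,0]
    - [0,0,0]
    - [0,0,0]
    - [0,0,0]
    - [0,0,0]
  spin: [0,0,0,0,0]

```text
time_s: 22.67
position: [0.5764, -0.2062, 0.0261]
eef_rot: [[0.987, 0.162, -0.0], [0.162, -0.987, 0.0], [-0.0, -0.0, -1.0]]
ft_force: [0.7, -0.0, 0.2]
gripper_width: 0.0433
grip_force: 0.0
```

servo_tool:
  gripper: [43,42.8,42.6,42.4,42.4]
  travel:
    - [0,0,0]
    - [0,0,0]
    - [0,0,0]
    - [0,0,0]
    - [0,0,0]
  spin: [0,0,0,0,0]

```text
time_s: 23.08
position: [0.5764, -0.2062, 0.0262]
eef_rot: [[0.987, 0.162, 0.0], [0.162, -0.987, 0.0], [0.0, -0.0, -1.0]]
ft_force: [-0.2, 0.2, -0.2]
gripper_width: 0.0425
grip_force: 0.0
```

servo_tool:
  gripper: [42.2,42.2,42.0,42.0,42.0]
  travel:
    - [0,0,0]
    - [0,0,0]
    - [0,0,0]
    - [0,0,0]
    - [0,0,0]
  spin: [0,0,0,0,0]

```text
time_s: 23.5
position: [0.5764, -0.2061, 0.0262]
eef_rot: [[0.987, 0.162, 0.0], [0.162, -0.987, 0.0], [0.0, -0.0, -1.0]]
ft_force: [1.2, -0.5, 0.0]
gripper_width: 0.0421
grip_force: 0.1
```

servo_tool:
  gripper: [41.8,41.8,41.8,41.8,41.8]
  travel:
    - [0,0,0]
    - [0,0,0]
    - [0,0,0]
    - [0,0,0]
    - [0,0,0]
  spin: [0,0,0,0,0]

```text
time_s: 23.92
position: [0.5764, -0.2061, 0.0262]
eef_rot: [[0.987, 0.162, 0.0], [0.162, -0.987, 0.0], [0.0, -0.0, -1.0]]
ft_force: [1.0, -0.2, 1.3]
gripper_width: 0.0422
grip_force: 2.3
```

servo_tool:
  gripper: [41.6,41.6,41.6,41.6,41.6]
  travel:
    - [0,0,0]
    - [0,0,0]
    - [0,0,0]
    - [0,0,0]
    - [0,0,0]
  spin: [0,0,0,0,0]

```text
time_s: 24.33
position: [0.5764, -0.2062, 0.0262]
eef_rot: [[0.987, 0.162, 0.0], [0.162, -0.987, 0.0], [0.0, -0.0, -1.0]]
ft_force: [0.3, -0.4, 0.7]
gripper_width: 0.0417
grip_force: 5.2
```

servo_tool:
  gripper: [41.7,41.7,41.7,41.7,41.7]
  travel:
    - [0,0,0]
    - [0,0,-2]
    - [0,0,-4]
    - [0,0,-6]
    - [0,0,-8]
  spin: [0,0,0,0,0]

```text
time_s: 24.75
position: [0.5761, -0.206, 0.0465]
eef_rot: [[0.987, 0.162, -0.001], [0.162, -0.987, 0.0], [-0.001, -0.001, -1.0]]
ft_force: [1.2, -0.8, 0.0]
gripper_width: 0.0418
grip_force: 3.8
```

servo_tool:
  gripper: [41.7,41.7,41.7,41.7,41.7]
  travel:
    - [0,0,-14]
    - [0,0,-20]
    - [0,0,-20]
    - [0,0,-16]
    - [0,0,-10]
  spin: [0,0,0,0,0]

```text
time_s: 25.17
position: [0.5775, -0.2065, 0.1292]
eef_rot: [[0.987, 0.162, 0.004], [0.162, -0.987, -0.001], [0.004, 0.002, -1.0]]
ft_force: [0.5, 0.2, -0.5]
gripper_width: 0.042
grip_force: 3.8
```

```bash
python3 look.py m2.png | grep -E "side|34[0-9]\.|38[0-9]\."; python3 -c "
from h import *;s=manip.read_state();print(s['position'],s['grip_force'],s['gripper_width'])"
```

```text
side [339.3 256.4] [333 230   9  62 251] c: [ 0.6984 -0.2753  0.042 ]
side [267.2 252.5] [266 241   5  33  91] c: [ 0.5076 -0.2321  0.042 ]
side [325.5 266.6] [322 259   8  16 127] c: [ 0.6531 -0.3117  0.042 ]
side [293.4 271.5] [286 263  16  17 204] c: [ 0.5664 -0.32    0.042 ]
[ 0.5778054  -0.20663891  0.12873309] 3.7537427991628647 0.041949471254769645
```

View pics/m2.png

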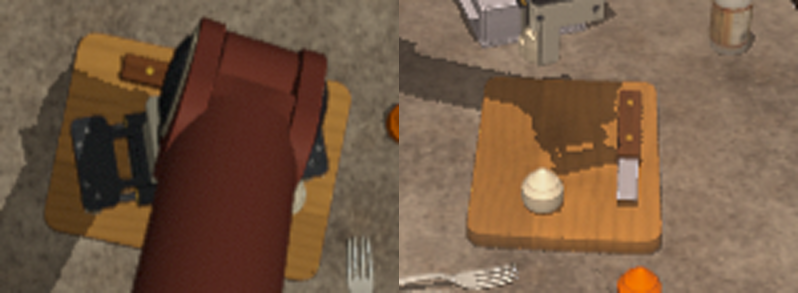

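Only the second meringue remains on the board at side px (293.4,271.5). The first hangs between the fingers at 3.8 N, so I carry it to the tin.

servo_tool:
  gripper: [41.7,41.7,41.7,41.7,41.7]
  travel:
    - [4,-10,0]
    - [4,-20,0]
    - [4,-30,0]
    - [4,-35,0]
    - [4,-35,0]
  spin: [0,0,0,0,0]

```text
time_s: 25.68
position: [0.5739, -0.0726, 0.1247]
eef_rot: [[0.987, 0.161, -0.003], [0.161, -0.987, 0.001], [-0.003, -0.001, -1.0]]
ft_force: [-0.1, 0.2, 0.3]
gripper_width: 0.042
grip_force: 3.8
```

servo_tool:
  gripper: [41.7,41.7,41.7,41.7,41.7]
  travel:
    - [4,-35,0]
    - [4,-35,0]
    - [4,-35,0]
    - [4,-35,0]
    - [4,-35,0]
  spin: [0,0,0,0,0]

```text
time_s: 26.1
position: [0.5647, 0.1039, 0.1247]
eef_rot: [[0.987, 0.163, -0.003], [0.163, -0.987, 0.0], [-0.003, -0.001, -1.0]]
ft_force: [0.6, -0.2, -0.3]
gripper_width: 0.0417
grip_force: 3.8
```

servo_tool:
  gripper: [41.7,41.7,41.7,41.7,41.7]
  travel:
    - [4,-35,0]
    - [4,-30,0]
    - [4,-20,0]
    - [3,-12,0]
    - [0,0,0]
  spin: [0,0,0,0,0]

```text
time_s: 26.52
position: [0.5639, 0.2041, 0.1249]
eef_rot: [[0.986, 0.168, -0.002], [0.168, -0.986, 0.002], [-0.002, -0.002, -1.0]]
ft_force: [-0.8, 0.6, -0.4]
gripper_width: 0.0417
grip_force: 3.8
```

servo_tool:
  gripper: [41.7,41.7,41.7,41.7,41.7]
  travel:
    - [0,0,0]
    - [0,0,0]
    - [0,0,8]
    - [0,0,14]
    - [0,0,20]
  spin: [0,0,0,0,0]

```text
time_s: 26.93
position: [0.5671, 0.1976, 0.0849]
eef_rot: [[0.987, 0.159, 0.004], [0.159, -0.987, 0.0], [0.004, 0.0, -1.0]]
ft_force: [-0.3, -0.5, -0.7]
gripper_width: 0.0417
grip_force: 3.8
```

servo_tool:
  gripper: [41.7,41.7,41.7,41.7,41.7]
  travel:
    - [0,0,18]
    - [0,0,18]
    - [0,0,12]
    - [0,0,9]
    - [0,0,6]
  spin: [0,0,0,0,0]

```text
time_s: 27.35
position: [0.5653, 0.1982, 0.02]
eef_rot: [[0.987, 0.161, -0.001], [0.161, -0.987, -0.001], [-0.001, 0.001, -1.0]]
ft_force: [-0.6, -0.1, -0.1]
gripper_width: 0.0421
grip_force: 3.8
```

servo_tool:
  gripper: [41.7,41.7,41.7,41.7,41.7]
  travel:
    - [0,0,4]
    - [0,0,3]
    - [0,0,2]
    - [0,0,0]
    - [0,0,0]
  spin: [0,0,0,0,0]

```text
time_s: 27.77
position: [0.5658, 0.1996, 0.0127]
eef_rot: [[0.987, 0.162, 0.001], [0.162, -0.987, 0.0], [0.001, -0.0, -1.0]]
ft_force: [-0.6, -0.6, -0.6]
gripper_width: 0.042
grip_force: 3.8
```

servo_tool:
  gripper: [41.7,41.7,41.7,41.7,41.7]
  travel:
    - [0,0,1]
    - [0,0,1]
    - [0,0,0.7]
    - [0,0,0]
    - [0,0,0]
  spin: [0,0,0,0,0]

```text
time_s: 28.18
position: [0.5655, 0.1994, 0.0095]
eef_rot: [[0.987, 0.162, 0.0], [0.162, -0.987, 0.0], [0.0, -0.0, -1.0]]
ft_force: [0.5, -0.1, 0.9]
gripper_width: 0.0416
grip_force: 3.8
```

servo_tool:
  gripper: [42,43,45,48,52]
  travel:
    - [0,0,0]
    - [0,0,0]
    - [0,0,0]
    - [0,0,0]
    - [0,0,0]
  spin: [0,0,0,0,0]

```text
time_s: 28.6
position: [0.5655, 0.1995, 0.0095]
eef_rot: [[0.987, 0.162, 0.0], [0.162, -0.987, 0.0], [0.0, -0.0, -1.0]]
ft_force: [0.5, -0.5, 0.1]
gripper_width: 0.0504
grip_force: 0.0
```

servo_tool:
  gripper: [56,58,60,60,60]
  travel:
    - [0,0,0]
    - [0,0,0]
    - [0,0,-5]
    - [0,0,-20]
    - [0,0,-35]
  spin: [0,0,0,0,0]

```text
time_s: 29.02
position: [0.5625, 0.1984, 0.067]
eef_rot: [[0.987, 0.162, -0.008], [0.162, -0.987, -0.003], [-0.008, 0.002, -1.0]]
ft_force: [0.3, 0.8, -0.2]
gripper_width: 0.0598
grip_force: 0.0
```

servo_tool:
  gripper: [64,64,64,64,64]
  travel:
    - [0,0,-40]
    - [0,0,-40]
    - [-4,36,0]
    - [-4,36,0]
    - [-4,36,0]
  spin: [0,0,0,0,0]

```text
time_s: 29.43
position: [0.5715, 0.0905, 0.1511]
eef_rot: [[0.986, 0.164, 0.003], [0.164, -0.986, 0.001], [0.003, -0.0, -1.0]]
ft_force: [-0.3, -0.7, -0.3]
gripper_width: 0.064
grip_force: 0.0
```

servo_tool:
  gripper: [64,64,64,64,64]
  travel:
    - [-4,36,0]
    - [-4,36,0]
    - [-4,36,0]
    - [-4,36,0]
    - [0,0,0]
  spin: [0,0,0,0,0]

```text
time_s: 29.85
position: [0.5782, -0.0658, 0.1501]
eef_rot: [[0.989, 0.148, 0.001], [0.148, -0.989, -0.008], [-0.001, 0.008, -1.0]]
ft_force: [0.4, -1.7, -0.6]
gripper_width: 0.0642
grip_force: 0.0
```

```bash
python3 look.py m3.png | grep -E "side|34[0-9]\.|3[789][0-9]\."
python3 - <<'E'
from h import *
s=manip.read_state();print(s['position'],s['q'])
t=cam('top');c=cam('side');save(t,'t6.png')
im=np.hstack([cv2.resize(x,None,fx=2.4,fy=2.4) for x in(t['frame'][120:225,110:275],c['frame'][100:205,220:350])])
cv2.imwrite('pics/tin1.png',im[:,:,::-1])
E
```

```text
top [379.9 127.8] [342 122  68  17 616] z.042: [ 0.7002 -0.2967  0.042 ]
top [381.3 147.4] [369 141  25  14 209] z.042: [ 0.6519 -0.3002  0.042 ]
top [386.2 182.7] [378 175  17  17 218] z.042: [ 0.5657 -0.3118  0.042 ]
top [346.8 211. ] [343 208   8   7  36] z.042: [ 0.4961 -0.2161  0.042 ]
side [267.7 245.1] [266 230   7  44 154] c: [ 0.5126 -0.1994  0.042 ]
side [339.4 256.6] [333 230   9  62 248] c: [ 0.6983 -0.2761  0.042 ]
side [325.5 266.7] [322 259   8  16 124] c: [ 0.653  -0.3124  0.042 ]
side [293.3 271.5] [286 263  16  17 205] c: [ 0.5663 -0.32    0.042 ]
[ 0.57845279 -0.05640233  0.14980018] [ 0.05251696  0.58151204  0.01048162  1.71502446 -0.00665496  0.84485729
 -1.34723788]
```

View pics/tin1.png

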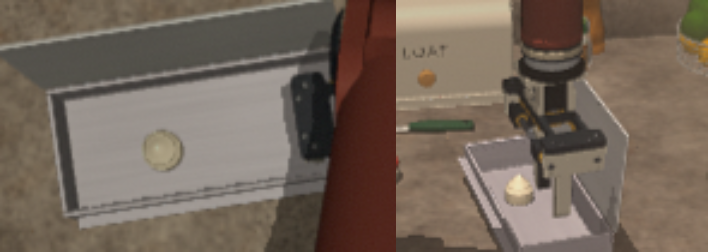

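The first meringue stands upright on the tin's floor (crop (162,150)). The second has not moved, at top px (386.2,182.7).

servo_tool:
  gripper: [64,64,64,64,64]
  travel:
    - [-7.6,35.8,0]
    - [-7.6,35.8,0]
    - [-7.6,35.8,0]
    - [-7.6,35.8,0]
    - [-7.6,35.8,0]
  spin: [0,0,0,0,0]

```text
time_s: 30.47
position: [0.571, -0.2353, 0.1497]
eef_rot: [[0.986, 0.167, 0.001], [0.167, -0.986, 0.001], [0.001, -0.001, -1.0]]
ft_force: [1.2, 0.4, 0.3]
gripper_width: 0.0641
grip_force: 0.0
```

servo_tool:
  gripper: [64,64,64,64,64]
  travel:
    - [-7.6,35.8,0]
    - [-7.7,35.9,0]
    - [0,0,0]
    - [0,0,0]
    - [0,0,20]
  spin: [0,0,0,0,0]

```text
time_s: 30.88
position: [0.5706, -0.3085, 0.133]
eef_rot: [[0.986, 0.165, 0.009], [0.165, -0.986, -0.002], [0.008, 0.003, -1.0]]
ft_force: [0.7, 0.6, -1.4]
gripper_width: 0.0639
grip_force: 0.0
```

servo_tool:
  gripper: [64,64,64,64,64]
  travel:
    - [0,0,30]
    - [0,0,30]
    - [0,0,16]
    - [0,0,10]
    - [0,0,6]
  spin: [0,0,0,0,0]

```text
time_s: 31.3
position: [0.5674, -0.3062, 0.0362]
eef_rot: [[0.986, 0.166, -0.001], [0.166, -0.986, 0.003], [-0.001, -0.003, -1.0]]
ft_force: [-0.3, 0.2, 0.8]
gripper_width: 0.0641
grip_force: 0.0
```

servo_tool:
  gripper: [64,64,64,64,64]
  travel:
    - [0,0,6]
    - [0,0,5]
    - [0,0,0]
    - [0,0,0]
    - [0,0,0]
  spin: [0,0,0,0,0]

```text
time_s: 31.72
position: [0.5673, -0.3101, 0.0274]
eef_rot: [[0.987, 0.162, 0.002], [0.162, -0.987, -0.001], [0.001, 0.001, -1.0]]
ft_force: [0.3, 0.6, -0.2]
gripper_width: 0.064
grip_force: 0.0
```

servo_tool:
  gripper: [62,59,56,53,50]
  travel:
    - [0,2.2,0.3]
    - [0,0,0]
    - [0,0,0]
    - [0,0,0]
    - [0,0,0]
  spin: [0,0,0,0,0]

```text
time_s: 32.13
position: [0.5671, -0.312, 0.0263]
eef_rot: [[0.987, 0.162, 0.0], [0.162, -0.987, 0.0], [0.0, -0.0, -1.0]]
ft_force: [0.6, -0.1, 0.6]
gripper_width: 0.0511
grip_force: 0.0
```

servo_tool:
  gripper: [48,46,45,44.5,44]
  travel:
    - [0,0,0]
    - [0,0,0]
    - [0,0,0]
    - [0,0,0]
    - [0,0,0]
  spin: [0,0,0,0,0]

```text
time_s: 32.55
position: [0.5671, -0.3119, 0.0261]
eef_rot: [[0.987, 0.162, -0.0], [0.162, -0.987, 0.0], [-0.0, -0.0, -1.0]]
ft_force: [0.3, 0.5, -0.3]
gripper_width: 0.0443
grip_force: 0.0
```

servo_tool:
  gripper: [43.5,43,42.7,42.4,42.2]
  travel:
    - [0,0,0]
    - [0,0,0]
    - [0,0,0]
    - [0,0,0]
    - [0,0,0]
  spin: [0,0,0,0,0]

```text
time_s: 32.97
position: [0.5671, -0.3121, 0.0262]
eef_rot: [[0.987, 0.162, 0.0], [0.162, -0.987, -0.0], [0.0, 0.0, -1.0]]
ft_force: [0.3, -0.9, 0.4]
gripper_width: 0.0424
grip_force: 0.1
```

servo_tool:
  gripper: [42.0,42.0,41.8,41.8,41.8]
  travel:
    - [0,0,0]
    - [0,0,0]
    - [0,0,0]
    - [0,0,0]
    - [0,0,0]
  spin: [0,0,0,0,0]

```text
time_s: 33.38
position: [0.5671, -0.3119, 0.0261]
eef_rot: [[0.987, 0.162, -0.0], [0.162, -0.987, 0.0], [-0.0, -0.0, -1.0]]
ft_force: [-0.1, -0.9, 0.9]
gripper_width: 0.0418
grip_force: 2.3
```

servo_tool:
  gripper: [41.7,41.7,41.7,41.7,41.7]
  travel:
    - [0,0,0]
    - [0,0,0]
    - [0,0,0]
    - [0,0,0]
    - [0,0,0]
  spin: [0,0,0,0,0]

```text
time_s: 33.8
position: [0.5671, -0.312, 0.0262]
eef_rot: [[0.987, 0.162, 0.0], [0.162, -0.987, 0.0], [0.0, -0.0, -1.0]]
ft_force: [-0.1, -0.2, 0.2]
gripper_width: 0.042
grip_force: 3.8
```

servo_tool:
  gripper: [41.7,41.7,41.7,41.7,41.7]
  travel:
    - [0,0,-2]
    - [0,0,-4]
    - [0,0,-8]
    - [0,0,-14]
    - [0,0,-18]
  spin: [0,0,0,0,0]

```text
time_s: 34.22
position: [0.5664, -0.3115, 0.0722]
eef_rot: [[0.987, 0.162, -0.002], [0.162, -0.987, 0.001], [-0.002, -0.001, -1.0]]
ft_force: [0.4, 0.1, -0.1]
gripper_width: 0.0424
grip_force: 3.8
```

servo_tool:
  gripper: [41.7,41.7,41.7,41.7,41.7]
  travel:
    - [0,0,-20]
    - [0,0,-18]
    - [0,0,-10]
    - [0,0,-6]
    - [0,0,0]
  spin: [0,0,0,0,0]

```text
time_s: 34.63
position: [0.5678, -0.3123, 0.1278]
eef_rot: [[0.987, 0.162, 0.003], [0.162, -0.987, -0.001], [0.002, 0.002, -1.0]]
ft_force: [0.8, -0.1, -0.7]
gripper_width: 0.0418
grip_force: 3.8
```

servo_tool:
  gripper: [41.7,41.7,41.7,41.7,41.7]
  travel:
    - [5.8,-10,0]
    - [5.8,-20,0]
    - [5.8,-30,0]
    - [5.8,-35,0]
    - [5.8,-35,0]
  spin: [0,0,0,0,0]

```text
time_s: 35.05
position: [0.5737, -0.1767, 0.1245]
eef_rot: [[0.987, 0.161, -0.003], [0.161, -0.987, 0.001], [-0.002, -0.002, -1.0]]
ft_force: [-0.2, 1.5, -0.3]
gripper_width: 0.0419
grip_force: 3.8
```

servo_tool:
  gripper: [41.7,41.7,41.7,41.7,41.7]
  travel:
    - [5.8,-35,0]
    - [5.8,-35,0]
    - [5.8,-35,0]
    - [5.8,-35,0]
    - [5.8,-35,0]
  spin: [0,0,0,0,0]

```text
time_s: 35.47
position: [0.5735, 0.0013, 0.1248]
eef_rot: [[0.987, 0.163, -0.003], [0.163, -0.987, 0.001], [-0.003, -0.001, -1.0]]
ft_force: [0.6, -0.2, -1.1]
gripper_width: 0.0418
grip_force: 3.8
```

servo_tool:
  gripper: [41.7,41.7,41.7,41.7,41.7]
  travel:
    - [5.8,-35,0]
    - [5.8,-32,0]
    - [5.8,-24,0]
    - [5.6,-14,0]
    - [0,0,0]
  spin: [0,0,0,0,0]

```text
time_s: 35.88
position: [0.5798, 0.1117, 0.1251]
eef_rot: [[0.985, 0.17, -0.002], [0.17, -0.985, 0.003], [-0.001, -0.003, -1.0]]
ft_force: [0.1, 0.7, -0.8]
gripper_width: 0.0414
grip_force: 3.8
```

servo_tool:
  gripper: [41.7,41.7,41.7,41.7,41.7]
  travel:
    - [0,0,0]
    - [0,0,0]
    - [0,0,8]
    - [0,0,14]
    - [0,0,20]
  spin: [0,0,0,0,0]

```text
time_s: 36.3
position: [0.582, 0.1033, 0.0848]
eef_rot: [[0.987, 0.158, 0.004], [0.158, -0.987, -0.0], [0.004, 0.001, -1.0]]
ft_force: [0.4, 0.6, -0.4]
gripper_width: 0.0416
grip_force: 3.8
```

servo_tool:
  gripper: [41.7,41.7,41.7,41.7,41.7]
  travel:
    - [0,0,18]
    - [0,0,18]
    - [0,0,12]
    - [0,0,9]
    - [0,0,6]
  spin: [0,0,0,0,0]

```text
time_s: 36.72
position: [0.5802, 0.1044, 0.02]
eef_rot: [[0.987, 0.16, -0.001], [0.16, -0.987, -0.001], [-0.001, 0.001, -1.0]]
ft_force: [-0.0, 0.7, -0.0]
gripper_width: 0.0417
grip_force: 3.8
```

servo_tool:
  gripper: [41.7,41.7,41.7,41.7,41.7]
  travel:
    - [0,0,4]
    - [0,0,3]
    - [0,0,2]
    - [0,0,0]
    - [0,0,0]
  spin: [0,0,0,0,0]

```text
time_s: 37.13
position: [0.5809, 0.1059, 0.0126]
eef_rot: [[0.987, 0.162, 0.001], [0.162, -0.987, 0.0], [0.001, -0.0, -1.0]]
ft_force: [-0.4, 0.1, 0.2]
gripper_width: 0.0418
grip_force: 3.8
```

servo_tool:
  gripper: [41.7,41.7,41.7,41.7,41.7]
  travel:
    - [0,0,1]
    - [0,0,1]
    - [0,0,0.7]
    - [0,0,0]
    - [0,0,0]
  spin: [0,0,0,0,0]

```text
time_s: 37.55
position: [0.5805, 0.1058, 0.0095]
eef_rot: [[0.987, 0.162, -0.0], [0.162, -0.987, 0.0], [-0.0, -0.0, -1.0]]
ft_force: [0.1, -0.6, 0.0]
gripper_width: 0.0421
grip_force: 3.8
```

servo_tool:
  gripper: [42,43,45,48,52]
  travel:
    - [0,0,0]
    - [0,0,0]
    - [0,0,0]
    - [0,0,0]
    - [0,0,0]
  spin: [0,0,0,0,0]

```text
time_s: 37.97
position: [0.5806, 0.1058, 0.0095]
eef_rot: [[0.987, 0.162, 0.0], [0.162, -0.987, 0.0], [0.0, -0.0, -1.0]]
ft_force: [0.1, 0.5, 0.1]
gripper_width: 0.0505
grip_force: 0.0
```

servo_tool:
  gripper: [56,58,60,60,60]
  travel:
    - [0,0,0]
    - [0,0,0]
    - [0,0,-5]
    - [0,0,-20]
    - [0,0,-35]
  spin: [0,0,0,0,0]

```text
time_s: 38.38
position: [0.5776, 0.1052, 0.0671]
eef_rot: [[0.987, 0.162, -0.008], [0.162, -0.987, -0.002], [-0.008, 0.0, -1.0]]
ft_force: [0.4, 0.7, -0.7]
gripper_width: 0.06
grip_force: 0.0
```

servo_tool:
  gripper: [30,20,10,0,0]
  travel:
    - [0,0,-40]
    - [0,0,-40]
    - [0,36,0]
    - [0,36,0]
    - [0,36,0]
  spin: [0,0,0,0,0]

```text
time_s: 38.8
position: [0.5987, -0.0013, 0.1513]
eef_rot: [[0.986, 0.165, 0.003], [0.165, -0.986, 0.0], [0.003, 0.0, -1.0]]
ft_force: [-0.3, 0.4, 0.0]
gripper_width: 0.0311
grip_force: 0.0
```

servo_tool:
  gripper: [0,0,0,0,0]
  travel:
    - [0,36,0]
    - [0,36,0]
    - [0,30,0]
    - [0,0,0]
    - [0,0,0]
  spin: [0,0,0,0,0]

```text
time_s: 39.22
position: [0.6142, -0.1048, 0.1497]
eef_rot: [[0.988, 0.157, 0.0], [0.157, -0.988, -0.001], [-0.0, 0.001, -1.0]]
ft_force: [0.3, 1.3, 0.9]
gripper_width: 0.0014
grip_force: 0.0
```

```bash
python3 look.py m4.png | grep -E "38[0-9]\.|side"
python3 - <<'E'
from h import *
s=manip.read_state();print(s['position'],s['q'])
t=cam('top');c=cam('side')
im=np.hstack([cv2.resize(x,None,fx=2.4,fy=2.4) for x in(t['frame'][100:225,110:285],c['frame'][100:225,220:350])])
cv2.imwrite('pics/tin2.png',im[:,:,::-1])
E
```

```text
top [382.5 127.9] [350 122  60  17 590] z.042: [ 0.6999 -0.303   0.042 ]
top [381.3 147.4] [369 141  25  14 209] z.042: [ 0.6519 -0.3002  0.042 ]
side [267.7 244.8] [266 230   7  43 152] c: [ 0.5128 -0.1979  0.042 ]
side [339.3 256.5] [333 230   9  62 249] c: [ 0.6984 -0.2757  0.042 ]
side [325.5 266.7] [322 259   8  16 125] c: [ 0.653  -0.3121  0.042 ]
[ 0.61449065 -0.09995969  0.14956829] [ 0.11379072  0.64020537  0.02205405  1.59280358 -0.01873474  0.90913685
 -1.26372167]
```

View pics/tin2.png

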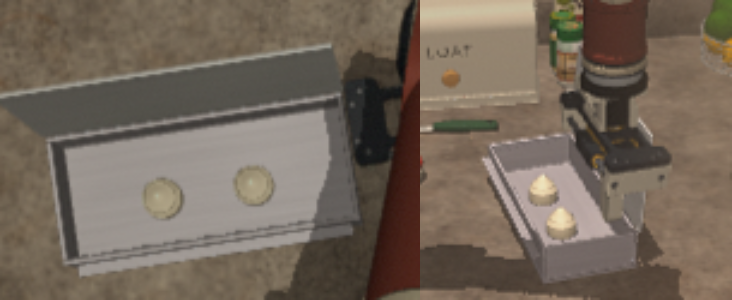

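Both meringues stand upright side by side on the tin's floor (crop (163,198) and (254,185)), and the lid is still up. Next I bring the closed fingers behind the lid and swing it shut.

servo_tool:
  gripper: [0,0,0,0,0]
  travel:
    - [30,0,0]
    - [30,0,0]
    - [30,0,0]
    - [31,0,0]
    - [0,0,0]
  spin: [0,0,0,0,0]

```text
time_s: 39.83
position: [0.7383, -0.0764, 0.1479]
eef_rot: [[0.986, 0.168, 0.004], [0.168, -0.986, 0.003], [0.004, -0.003, -1.0]]
ft_force: [-0.9, 1.0, 0.5]
gripper_width: 0.0006
grip_force: 0.0
```

servo_tool:
  gripper: [0,0,0,0,0]
  travel:
    - [0,0,0]
    - [0,-35,0]
    - [0,-35,0]
    - [0,-35,0]
    - [0,-35,0]
  spin: [0,0,0,0,0]

```text
time_s: 40.25
position: [0.7095, 0.0578, 0.1501]
eef_rot: [[0.987, 0.162, -0.001], [0.162, -0.987, 0.0], [-0.001, -0.0, -1.0]]
ft_force: [-0.8, -0.5, 0.4]
gripper_width: 0.0001
grip_force: 0.0
```

servo_tool:
  gripper: [0,0,0,0,0]
  travel:
    - [0,-33,0]
    - [0,0,0]
    - [0,0,0]
    - [0,0,0]
    - [0,0,0]
  spin: [0,0,0,0,0]

```text
time_s: 40.67
position: [0.7058, 0.0861, 0.1498]
eef_rot: [[0.987, 0.159, 0.0], [0.159, -0.987, -0.002], [-0.0, 0.002, -1.0]]
ft_force: [-0.4, -0.8, 0.4]
gripper_width: 0.0007
grip_force: 0.0
```

servo_tool:
  gripper: [0,0,0,0,0]
  travel:
    - [-7.5,0,0]
    - [-7.5,0,0]
    - [-7.5,0,0]
    - [-7.5,0,0]
    - [-7.5,0,0]
  spin: [0,0,0,0,0]

```text
time_s: 41.08
position: [0.6695, 0.08, 0.15]
eef_rot: [[0.987, 0.159, 0.002], [0.159, -0.987, -0.001], [0.002, 0.001, -1.0]]
ft_force: [0.8, -0.6, 2.0]
gripper_width: 0.0002
grip_force: 0.6
```

servo_tool:
  gripper: [0,0,0,0,0]
  travel:
    - [-7.5,0,0]
    - [-7.5,0,0]
    - [-7.5,0,0]
    - [-7.5,0,0]
    - [-7.5,0,0]
  spin: [0,0,0,0,0]

```text
time_s: 41.5
position: [0.6313, 0.0763, 0.1495]
eef_rot: [[0.987, 0.162, 0.0], [0.162, -0.987, 0.0], [0.0, -0.0, -1.0]]
ft_force: [0.8, 0.7, -0.3]
gripper_width: 0.0004
grip_force: 0.4
```

servo_tool:
  gripper: [0,0,0,0,0]
  travel:
    - [-7,0,0]
    - [-7,0,0]
    - [-7,0,1]
    - [-7,0,1]
    - [-7,0,2]
  spin: [0,0,0,0,0]

```text
time_s: 41.92
position: [0.5968, 0.071, 0.1456]
eef_rot: [[0.987, 0.162, 0.0], [0.162, -0.987, 0.0], [0.0, -0.0, -1.0]]
ft_force: [1.0, 0.5, 0.2]
gripper_width: 0.0005
grip_force: 0.3
```

servo_tool:
  gripper: [0,0,0,0,0]
  travel:
    - [-6,0,3]
    - [-6,0,4]
    - [-6,0,4]
    - [-6,0,5]
    - [-5,0,5]
  spin: [0,0,0,0,0]

```text
time_s: 42.33
position: [0.5679, 0.0662, 0.1239]
eef_rot: [[0.987, 0.162, -0.001], [0.162, -0.987, -0.0], [-0.001, -0.0, -1.0]]
ft_force: [0.1, 0.2, 0.4]
gripper_width: 0.0007
grip_force: 0.2
```

servo_tool:
  gripper: [0,0,0,0,0]
  travel:
    - [-5,0,6]
    - [-5,0,6]
    - [-4,0,6]
    - [-4,0,6]
    - [-3,0,6]
  spin: [0,0,0,0,0]

```text
time_s: 42.75
position: [0.5475, 0.0628, 0.0938]
eef_rot: [[0.987, 0.162, -0.001], [0.162, -0.987, -0.0], [-0.001, -0.0, -1.0]]
ft_force: [0.3, 0.8, 0.6]
gripper_width: -0.0
grip_force: 0.2
```

servo_tool:
  gripper: [0,0,0,0,0]
  travel:
    - [-3,0,6]
    - [-3,0,6]
    - [-2,0,6]
    - [-1,0,6]
    - [0,0,4]
  spin: [0,0,0,0,0]

```text
time_s: 43.17
position: [0.5385, 0.0613, 0.0656]
eef_rot: [[0.987, 0.162, -0.001], [0.162, -0.987, -0.0], [-0.001, -0.0, -1.0]]
ft_force: [0.1, 0.1, 0.2]
gripper_width: 0.0001
grip_force: 0.2
```

servo_tool:
  gripper: [0,0,0,0,0]
  travel:
    - [0,0,3]
    - [0,0,2]
    - [0,0,1.5]
    - [0,0,0]
    - [0,0,0]
  spin: [0,0,0,0,0]

```text
time_s: 43.58
position: [0.5394, 0.0615, 0.0601]
eef_rot: [[0.987, 0.162, 0.0], [0.162, -0.987, 0.0], [0.0, -0.0, -1.0]]
ft_force: [-0.4, -0.1, -0.2]
gripper_width: 0.0005
grip_force: 0.0
```

servo_tool:
  gripper: [0,0,0,0,0]
  travel:
    - [0,0,1]
    - [0,0,1]
    - [0,0,0]
    - [0,0,0]
    - [0,0,0]
  spin: [0,0,0,0,0]

```text
time_s: 44.0
position: [0.5396, 0.0615, 0.0592]
eef_rot: [[0.987, 0.162, 0.001], [0.162, -0.987, 0.0], [0.001, -0.0, -1.0]]
ft_force: [-1.0, -0.5, 6.8]
gripper_width: 0.0003
grip_force: 3.5
```

servo_tool:
  gripper: [0,0,0,0,0]
  travel:
    - [0,0,0.7]
    - [0,0,0.7]
    - [0,0,0]
    - [0,0,0]
    - [0,0,0]
  spin: [0,0,0,0,0]

```text
time_s: 44.42
position: [0.5397, 0.0615, 0.0591]
eef_rot: [[0.987, 0.162, 0.002], [0.162, -0.987, 0.0], [0.002, -0.0, -1.0]]
ft_force: [-3.4, 0.4, 15.6]
gripper_width: 0.0006
grip_force: 7.5
```

servo_tool:
  gripper: [0,0,0,0,0]
  travel:
    - [0,0,-5]
    - [0,0,-20]
    - [0,0,-40]
    - [0,0,-40]
    - [0,0,-40]
  spin: [0,0,0,0,0]

```text
time_s: 44.83
position: [0.5387, 0.0614, 0.2031]
eef_rot: [[0.987, 0.162, -0.001], [0.162, -0.987, -0.0], [-0.001, -0.0, -1.0]]
ft_force: [0.4, 0.2, -0.3]
gripper_width: 0.0006
grip_force: 0.0
```

servo_tool:
  gripper: [0,0,0,0,0]
  travel:
    - [0,35,0]
    - [0,35,0]
    - [0,35,0]
    - [0,0,0]
    - [0,0,0]
  spin: [0,0,0,0,0]

```text
time_s: 45.25
position: [0.5561, -0.0454, 0.2016]
eef_rot: [[0.988, 0.156, 0.0], [0.156, -0.988, -0.001], [-0.0, 0.001, -1.0]]
ft_force: [0.4, 0.6, 0.0]
gripper_width: -0.0001
grip_force: 0.0
```

Run:
```python
from h import *
t=cam('top');c=cam('side')
im=np.hstack([cv2.resize(x,(400,int(400*x.shape[0]/x.shape[1])))[:320] for x in(t['frame'][60:284,120:400],c['frame'][110:334,180:460])])
cv2.imwrite('pics/end.png',im[:,:,::-1])
```

```text
(no output)
```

View pics/end.png

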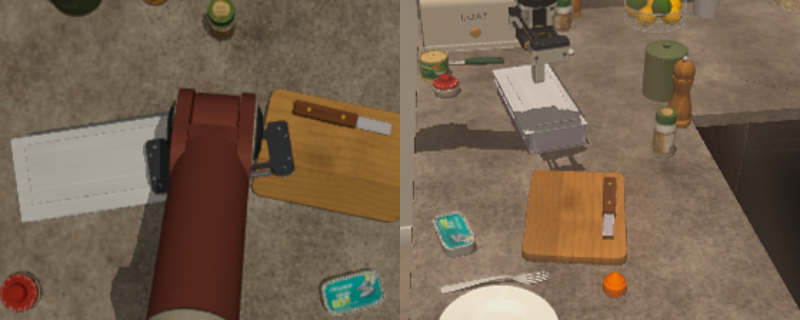

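The final picture shows the lid shut flat and the knife lying on the board, which is otherwise empty. The timer and the sardine tin stand where they were.

```bash
python3 -c "
from station import manip;print(manip.finish_job())"
```

```text
the job is handed in; nothing more can be done
None
```

Both meringues found on the board stand uncracked, as far as the camera and grip readings show, on the tin's floor under the fully shut lid; the knife lies on the board, the timer and flat tin are untouched, and the job was handed in with no verdict returned.

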